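Park the scan head and hold the spring-loaded probe on the ringed spot of a sawn core

ROBOT

A 7-joint arm with a two-finger parallel gripper is mounted at the origin on a cart in front of the work surface, level with it; the furniture and walls round the work are solid. World frame = base frame: x ahead of the robot, y to its left, z up, the work surface at z = 0. Lengths are in m, angles in rad, forces in N, time in s.
With the tool pointing down it reaches from about 0.4 to 0.875 m from the base axis. Payload 19.3 kg.
Tool frame: the origin (TCP) lies on the mounting face of the last link; the fingertips stand 173 mm ahead of it and the grasp point (between the pads) lies 155 mm ahead of it (bot.grip_point_offset is the distance from the TCP to the grasp point, in m); z points along the fingers, y is the line along which they close (so a half turn about z gives the same grasp; the last joint's range is limited). The gripper opens to 85 mm and grips with 20 to 120 N. Pads are 22 mm wide; open, the fingers measure 114 mm over their backs; the gripper's body (76 mm by 85 mm) begins 54 mm behind the grasp point. The pads swing forward as they close: fully open they stand 13 mm farther back than shut.
Start: joints at [1.249, 0.521, -0.036, 1.599, 0.021, 1.021, -0.113], TCP at [0.156, -0.605, 0.405] pointing down, gripper open.
Joint ranges: [-2.91, 2.91], [-0.3, 2.13], [-1.5, 1.42], [0.17, 2.43], [-1.26, 4.41], [0.16, 1.93], [-2.52, 2.52]. Speed limits (rad/s): [1.89, 1.89, 2.39, 2.39, 3.01, 3.01, 3.01].

INTERFACE

Orientations are given as [roll, pitch, yaw] about the fixed x, y, z axes, in that order (R = Rz(yaw) Ry(pitch) Rx(roll)).
In Python, from workcell import bot gives the robot as it stands.
- The arm moves only by the tool arm_command, never from a script. Its argument "deltas" is a list of rows, each a list of 3 entries, a list of its own where there are three numbers: the shift along the tool's x, y, z in cm, then the turn, a rotation vector about the tool's x, y, z in rad, then the finger opening in cm, from 0 to 8.54. In form: [[[tx, ty, tz], [rx, ry, rz], claw], ...]. A call has 1 to 20 rows; each row shifts and turns the commanded pose from where the row before left it, along the tool's axes as they then stand; what a row does not reach is not made up. A row lasts 1/10 s, in which the tool goes at most 50 mm and 8.59 degrees, less where a joint would pass 70% of its speed; a pose out of reach is approached as far as the arm can. A call with a gripper value outside its range is refused whole. The fingers move at their own pace and stop on an object; "newtons" is the grip in N (left out, the last holds). Time passes only in rows, so rows that do not move let the fingers close. It gives the time, the measured TCP pose, the force, the opening and the grip force at its end, in the units of the state.
- bot.observe(): the state, without advancing time (a new reading comes with each control period).
- bot.grab_frame(name): name is "scene" or "side" or "wrist"; returns a dict with "frame" (480x640x3 uint8, red, green, blue), "K" (3x3 intrinsics, pixels), "rvec" (rotation vector, rad) and "tvec" (3), from world to camera coordinates, as OpenCV has them; the wrist camera has in their place "T_tool_cam" (4x4, takes a point from camera to tool coordinates, whose origin is the TCP and whose axes are the flange's). Camera axes: x right, y down, z forward; pixel columns grow to the right and rows downward; lengths in m; the calibration is good to about 2 mm. A picture is of the moment at which its call begins: read the wrist's pose just before it. There is no depth.
- bot.job_done(): hands the job in; it is judged then, once.
Trained networks look in a picture, given as the dict that the camera call returned (one of the last four; its "shot" number tells which), for a name from the list of things; names that differ only in an ending like _2 or _b are one class to them, and where a whole thing is asked for, a point or a joint stands for the part that bears it (a point fixed in the world has none). Each returns a list of dicts, best first, with "p" (0 to 1); they miss things now and then, are a little off and sometimes report something else, mostly with a low value. They report only what shows in the picture. A call takes as long as a camera call. They do not tell look-alikes from the thing itself.
- bot.find_in(name, picture): "rect" ([left, top, width, height] in pixels, round what is visible of it).
- bot.mark_of(name, picture): "at" ([column, row] in pixels: a listed point, or the origin of a listed thing).
The state is a dict: "clock": time; "qpos": joint angles; "qd": joint speeds; "joint_efforts": joint torques, N m; "position": TCP position; "tool_rot": TCP orientation; "force": force on the tool from outside, world axes, zero at the start; "moment": the same for the moment, N m; "grip_width": finger opening in m; "finger_force": force on a finger pad.
Only numpy, scipy, OpenCV 4.12 (cv2) and the standard library are available. Lean on these libraries where they do the work, as an engineer would, in place of code of your own. Each camera call takes 0.05 s, during which the arm holds its last target. There are 200 camera calls.

TASK

The half core in the track needs a spot reading. First slide the scan head along its guide rods, away from the ring drawn on the core, until it is fully home against the stop at the left-hand end; then take the hand probe out of its charging dock and hold it upright with its rubber nozzle inside the ring, pressed down gently until the black line round the nozzle is about at the probe's mouth, neither barely touching nor pushed all the way in. Finish while still holding it steady there for the reading, and leave the other things on the bench where they are.

Things in the scene. Friction and masses are not known exactly. Their poses are not given: they have to be found in the camera images.
- track: fixed grey metal core track on the bench, 280 mm long (its y axis), 120 mm wide (its x axis), end blocks 49 mm high; origin under its middle on the bench, z up. Two guide rods run along y at x = -48 and +48 mm, 32 mm up. Its +y end, on the robot's left, carries the stop for the scan head
- scan_head (a joint): position of the scan head along the guide rods, m: 0 at the right-hand end, 0.192 at the stop of the left-hand end (+y of the track). Stiff sliding, about 2 N, stays where it is left
- scan_grip (a point): grip point of the scan head: middle of the upright black grip block on top of it, 142 mm above the bench. The block is 44 mm across the track (x), 20 mm along it (y) and 37 mm high, its top 155 mm above the bench; the grey head under it is a bridge 118 x 54 mm, its top 118 mm and its underside 88 mm above the bench. Axes as the track's
- spot (a point): centre of the inked ring (27 mm inner diameter, with four short ticks) on the level sawn face of the grey half core, 66 mm above the bench. The core is 180 mm long, 54 mm wide and fixed in the track; its face lies about 20 mm under the scan head, so the probe cannot stand there with the head over it
- dock: fixed grey charging dock for the probe, 84 x 92 mm at the foot, holder 58 x 70 mm, 81 mm high; origin under its middle on the bench, z up. The probe stands loosely in it, 2 mm of play, and lifts straight out; its nozzle tip hangs 14 mm above the bench there
- probe: cordless hand probe, about 240 g, standing upright in the dock; origin at the tip of the (extended) nozzle, z up along the probe to its top at 145 mm. White rectangular housing 30 mm (x) by 42 mm (y) from z = 45 to 145 mm, of which the upper 78 mm stand out of the dock; below it a grey nose and the nozzle
- nozzle (a joint): how far the spring-loaded nozzle is pressed into the probe, m: 0 extended, 0.010 bottomed. The black line round it reaches the probe's mouth at 0.005. The spring gives 1.5 N at first and 0.9 N more for each mm, so 6 N at the line
- nozzle_tip (a point): centre of the lower face of the nozzle's black rubber tip, 15 mm in diameter; z up along the probe
- weight_1: small brass balance weight with a knob, 34 mm wide, 46 mm high, bystander; origin under its middle
- moisture_tin_9: small round aluminium tin, 59 mm wide, 36 mm high, bystander; origin under its middle
- beaker_2: small clear beaker, 54 mm wide, 68 mm high, bystander; origin under its middle
Things that resemble listed ones, but are neither listed nor needed, are in the scene too. What is shaped like the probe but brown or orange is not meant. What is shaped like the dock but pink is not meant.

How it is judged:
On the way, in this order (a step that is already met when the one before it is completed fails the run):
1. the scan head is home against the stop at the left-hand end (within 3 mm), while the probe is still in its dock (value of joint scan_head above 0.189 m and distance between probe and dock below 0.03 m), for 0.2 s.
2. the probe is lifted clear of its dock (contact force between probe and dock below 0.05 N and distance between probe and dock above 0.08 m), for 0.2 s.
At the end, for the whole second after the job is handed in: Scan head at its stop (within 5 mm); probe held by the fingers, still, within 5 degrees of upright, nozzle tip on the core's face within 6.5 mm of the ring's centre, nozzle pressed in 2.5 to 7.8 mm with 2 to 12 N on the core; probe touching no part of the track (value of joint scan_head above 0.187 m and horizontal distance between nozzle_tip and spot below 0.0065 m and z of nozzle_tip in the frame of spot below 0.003 m and angle between probe's own z axis and vertical below 0.09 rad and value of joint nozzle between 0.0025 and 0.0078 m and contact force between nozzle and core between 2 and 12 N and contact force between the fingers and probe above 2 N and contact force between probe and track below 0.1 N and linear speed of probe below 0.01 m/s); the arm keeps its last pose, push and grip.
It fails at once if the probe is rammed into the core (over 20 N) (contact force between probe and core above 20 N).
It fails at once if a bystander is shifted by more than 15 mm (distance of any of weight_1, moisture_tin_9, beaker_2 from where it was at the start of the episode above 0.015 m).
It also fails if it takes over 56 s, if anything falls off the work surface, if the arm or the gripper's body presses on something with over 40 N, if the wrist force passes 120 N, or if a joint passes its speed limit or range.

## Working session

There is one attempt and no reset: what is moved stays moved. The work goes in short steps, Python scripts to look and compute and a tool call to move; the robot and the scene stay as the last step left them, time stands still between calls to the robot, and variables do not carry over. Pictures are saved under pics/ and viewed, at most 10 in all, crops included, and the job is handed in when it is done.

Besides the shell and the picture viewer there is one more tool, called after "Emit:" as name([rows], argument=value, ...), one row to a line, values as JSON. arm_command: Moves the arm, as the interface text tells. Its arguments: {"type":"object","properties":{"deltas":{"type":"array","items":{"type":"array"}},"newtons":{"type":"number"}},"required":["deltas"]}

```bash
ls; mkdir -p pics; cat > h.py <<'E'
import numpy as np, cv2
from scipy.spatial.transform import Rotation as R
from workcell import bot
def cam(p):
    if "rvec" in p:
        M=cv2.Rodrigues(np.array(p["rvec"],float))[0]; t=np.array(p["tvec"],float).ravel()
        return M.T, -M.T@t
    s=p["st"]; T=np.eye(4); T[:3,:3]=R.from_euler("xyz",s["tool_rot"]).as_matrix(); T[:3,3]=s["position"]
    C=T@np.array(p["T_tool_cam"]); return C[:3,:3],C[:3,3]
def grab(n):
    s=bot.observe(); p=bot.grab_frame(n); p["st"]=s; return p
def pix2z(p,uv,z):
    Rm,c=cam(p); d=Rm@np.linalg.inv(np.array(p["K"]))@np.array([uv[0],uv[1],1.]); return c+d*(z-c[2])/d[2]
def proj(p,X):
    Rm,c=cam(p); q=np.array(p["K"])@(Rm.T@(np.array(X)-c)); return q[:2]/q[2]
def tri(ps,uvs):
    A=np.zeros((3,3));b=np.zeros(3)
    for p,uv in zip(ps,uvs):
        Rm,c=cam(p); d=Rm@np.linalg.inv(np.array(p["K"]))@np.array([*uv,1.]); d/=np.linalg.norm(d); P=np.eye(3)-np.outer(d,d);A+=P;b+=P@c
    return np.linalg.solve(A,b)
def save(p,n): cv2.imwrite("pics/"+n,cv2.cvtColor(p["frame"],cv2.COLOR_RGB2BGR))
E
python3 - <<'E'
from h import *
print(bot.observe())
Z={"scan_grip":.142,"spot":.066,"track":0,"dock":0,"probe":.014,"nozzle_tip":.014,"weight_1":0,"moisture_tin_9":0,"beaker_2":0}
for c in ["scene","side"]:
    p=grab(c); save(p,c+"0.png"); print(c,cam(p)[1])
    for n,z in Z.items():
        for d in bot.mark_of(n,p)[:3]: print(n,round(d["p"],2),np.round(d["at"]),np.round(pix2z(p,d["at"],z),3))
E
```

```text
pics
{'clock': 0.0, 'qpos': array([ 1.24878804,  0.52204051, -0.0363225 ,  1.59998674,  0.0211771 ,
        1.02109957, -0.11279955]), 'qd': array([-1.94657009e-05,  5.49390767e-04, -8.78560748e-04,  2.44490004e-05,
       -5.24925114e-04, -4.06513828e-04, -1.36207120e-04]), 'joint_efforts': array([ 4.15659806e-04, -9.27114558e+01,  1.98007978e+00, -3.69930482e+01,
        1.77536200e-02,  8.29408527e-03,  9.61600591e-06]), 'position': array([ 0.15566808, -0.60516637,  0.40411677]), 'tool_rot': array([-3.14044435e+00,  6.47103869e-05,  2.51782192e-01]), 'force': array([0.58181895, 0.07857858, 0.62869961]), 'moment': array([ 0.00202218, -0.02001523, -0.04757015]), 'finger_force': 0.0, 'grip_width': 0.08539225673030675}
scene [ 0.12423734 -0.13818893  0.94949127]
scan_grip 0.85 [308. 236.] [ 0.588 -0.313  0.142]
scan_grip 0.73 [308. 259.] [ 0.545 -0.295  0.142]
spot 0.62 [309. 260.] [ 0.582 -0.311  0.066]
track 0.66 [301. 283.] [ 0.573 -0.29   0.   ]
dock 0.78 [330. 394.] [ 0.349 -0.254  0.   ]
dock 0.7 [214. 196.] [ 0.843 -0.194  0.   ]
probe 0.95 [335. 391.] [ 0.348 -0.262  0.014]
probe 0.64 [389. 367.] [ 0.348 -0.369  0.014]
probe 0.63 [366. 322.] [ 0.443 -0.368  0.014]
weight_1 0.73 [425. 320.] [ 0.407 -0.478  0.   ]
moisture_tin_9 0.96 [240. 245.] [ 0.703 -0.206  0.   ]
beaker_2 0.93 [304. 212.] [ 0.728 -0.359  0.   ]
side [0.49400905 0.46818962 0.82001533]
scan_grip 0.55 [324. 224.] [ 0.582 -0.3    0.142]
spot 0.83 [326. 250.] [ 0.579 -0.309  0.066]
spot 0.42 [265. 250.] [ 0.702 -0.29   0.066]
track 0.98 [323. 281.] [ 0.581 -0.283  0.   ]
dock 0.97 [192. 304.] [ 0.834 -0.188  0.   ]
dock 0.56 [440. 301.] [ 0.343 -0.257 -0.   ]
probe 0.83 [390. 255.] [ 0.447 -0.364  0.014]
nozzle_tip 0.53 [391. 258.] [ 0.445 -0.355  0.014]
nozzle_tip 0.39 [434. 259.] [ 0.354 -0.362  0.014]
moisture_tin_9 0.55 [258. 302.] [ 0.703 -0.209  0.   ]
beaker_2 0.69 [263. 247.] [ 0.726 -0.366  0.   ]
```

View pics/scene0.png

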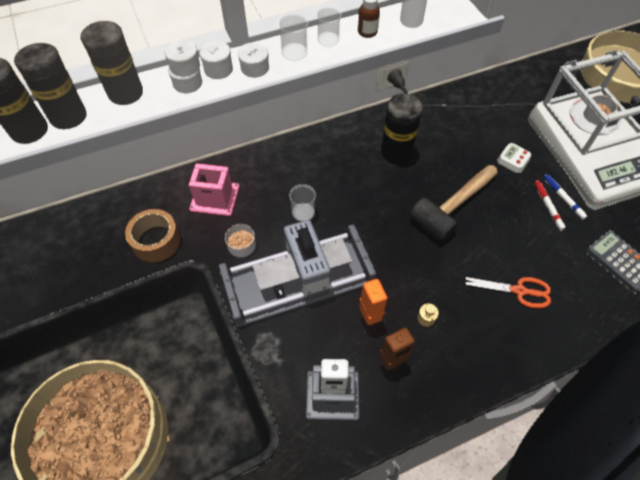

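View pics/side0.png

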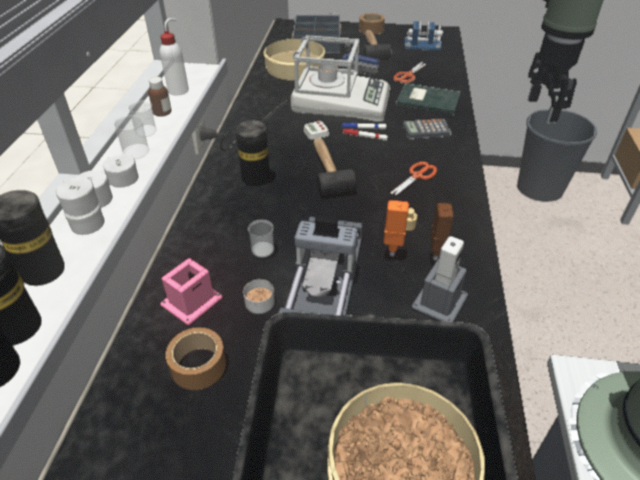

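The scene shows the white probe in the grey dock at (333,380). The scan head is mid-track at (308,255), with the track's left (+y) end at (230,292). The orange and brown look-alikes stand to the right of the dock. The side view shows the probe at (452,258) and the track running towards the camera.

```bash
python3 - <<'E'
from h import *
p=grab("scene")
for uv in [(352,230),(374,272),(222,268),(240,317)]: print(uv,np.round(pix2z(p,uv,.049),3))
for uv in [(322,361),(345,361),(322,372),(347,372)]: print("probe top",np.round(pix2z(p,uv,.159),3))
w=grab("wrist"); print(np.round(w["T_tool_cam"],3),w["K"])
Rm=R.from_euler("xyz",w["st"]["tool_rot"]).as_matrix(); print(Rm.T@(np.array([.47,-.30,.45])-w["st"]["position"]))
E
```

```text
(352, 230) [ 0.619 -0.419  0.049]
(374, 272) [ 0.517 -0.418  0.049]
(222, 268) [ 0.639 -0.154  0.049]
(240, 317) [ 0.53  -0.154  0.049]
probe top [ 0.362 -0.243  0.159]
probe top [ 0.348 -0.276  0.159]
probe top [ 0.347 -0.237  0.159]
probe top [ 0.332 -0.271  0.159]
[[-0.001 -0.945 -0.327  0.085]
 [ 1.    -0.    -0.001 -0.   ]
 [ 0.001 -0.327  0.945  0.03 ]
 [ 0.     0.     0.     1.   ]] [[402.70584295   0.         323.63428527]
 [  0.         402.70584295 235.76113948]
 [  0.           0.           1.        ]]
[ 0.38043933 -0.21736563 -0.045287  ]
```

Emit:
arm_command([
  [[4.2, -1.8, -0.1], [0, 0, 0], 8.5],
  [[4.2, -1.8, -0.1], [0, 0, 0], 8.5],
  [[4.2, -1.8, -0.1], [0, 0, 0], 8.5],
  [[4.2, -1.8, -0.1], [0, 0, 0], 8.5],
  [[4.2, -1.8, -0.1], [0, 0, 0], 8.5],
  [[4.2, -1.8, -0.1], [0, 0, 0], 8.5],
  [[4.2, -1.8, -0.1], [0, 0, 0], 8.5],
  [[4.2, -1.8, -0.1], [0, 0, 0], 8.5],
  [[4.2, -1.8, -0.1], [0, 0, 0], 8.5],
  [[4.2, -1.8, -0.1], [0, 0, 0], 8.5],
  [[4.0, -1.8, -0.1], [0, 0, 0], 8.5],
  [[0, 0, 0], [0, 0, 0.104], 8.5],
  [[0, 0, 0], [0, 0, 0.104], 8.5],
  [[0, 0, 0], [0, 0, 0.104], 8.5],
  [[0, 0, 0], [0, 0, 0], 8.5],
  [[0, 0, 0], [0, 0, 0], 8.5],
])

```text
clock: 2.7
position: [0.5519, -0.2988, 0.4157]
tool_rot: [3.142, 0.0, -0.057]
force: [1.0, 0.2, 0.8]
grip_width: 0.085
finger_force: 0.0
```

```bash
python3 - <<'E'
from h import *
p=grab("wrist"); save(p,"w1.png"); s=p["st"]; print(s["clock"],s["position"],s["tool_rot"],s["force"])
for n,z in {"scan_grip":.142,"spot":.066,"track":0,"dock":0,"probe":.014}.items():
    for d in bot.mark_of(n,p)[:3]: print(n,round(d["p"],2),np.round(d["at"]),np.round(pix2z(p,d["at"],z),3))
E
```

```text
2.7 [ 0.55191819 -0.29883861  0.4157288 ] [ 3.14155692e+00  2.39920906e-05 -5.69425033e-02] [0.98402376 0.21454594 0.79151997]
scan_grip 0.84 [336. 194.] [ 0.579 -0.308  0.142]
track 0.78 [306. 160.] [ 0.581 -0.283  0.   ]
dock 0.73 [297. 368.] [ 0.345 -0.256  0.   ]
probe 0.89 [399. 285.] [ 0.45  -0.369  0.014]
probe 0.77 [401. 359.] [ 0.36  -0.372  0.014]
```

View pics/w1.png

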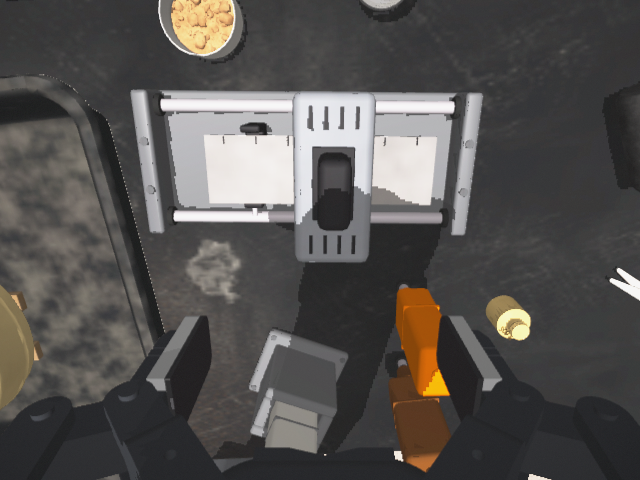

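The wrist picture shows the scan head with its black grip at (334,190). The core is visible on both sides, with no ring in sight, so the ring is under the head. The grey dock with the probe is at (295,400).

Emit:
arm_command([
  [[1.4, 0.4, 3], [0, 0, 0], 8.5],
  [[1.3, 0.35, 3], [0, 0, 0], 8.5],
  [[0, 0, 3], [0, 0, 0], 8.5],
  [[0, 0, 3], [0, 0, 0], 8.5],
  [[0, 0, 0], [0, 0, 0], 8.5],
  [[0, 0, 0], [0, 0, 0], 3],
  [[0, 0, 0], [0, 0, 0], 1],
  [[0, 0, 0], [0, 0, 0], 1],
  [[0, 0, 0], [0, 0, 0], 1],
  [[0, 0, 0], [0, 0, 0], 1],
  [[0, 0, 0], [0, 0, 0], 1],
], newtons=30)

```text
clock: 4.1
position: [0.5786, -0.3081, 0.2967]
tool_rot: [3.141, -0.001, -0.06]
force: [-1.1, 1.1, 7.2]
grip_width: 0.0196
finger_force: 30.0
```

Emit:
arm_command([
  [[0, -1, 0], [0, 0, 0], 1],
  [[0, -2, 0], [0, 0, 0], 1],
  [[0, -2, 0], [0, 0, 0], 1],
  [[0, -2, 0], [0, 0, 0], 1],
  [[0, -2, 0], [0, 0, 0], 1],
  [[0, -1, 0], [0, 0, 0], 1],
  [[0, -0.5, 0], [0, 0, 0], 1],
  [[0, -0.5, 0], [0, 0, 0], 1],
  [[0, 0, 0], [0, 0, 0], 1],
])

```text
clock: 5.0
position: [0.5856, -0.1976, 0.2967]
tool_rot: [-3.142, -0.002, -0.06]
force: [1.7, 2.2, 7.0]
grip_width: 0.0193
finger_force: 31.8
```

Emit:
arm_command([
  [[0, -0.4, 0], [0, 0, 0], 1],
  [[0, -0.4, 0], [0, 0, 0], 1],
  [[0, -0.3, 0], [0, 0, 0], 1],
  [[0, -0.2, 0], [0, 0, 0], 1],
  [[0, 0, 0], [0, 0, 0], 1],
])

```text
clock: 5.5
position: [0.5859, -0.1894, 0.2967]
tool_rot: [3.136, -0.004, -0.064]
force: [6.5, -26.1, -1.7]
grip_width: 0.0199
finger_force: 31.0
```

Emit:
arm_command([
  [[0, 0, 0], [0, 0, 0], 1],
  [[0, 0.3, 0], [0, 0, 0], 3],
  [[0, 0.1, 0], [0, 0, 0], 6],
  [[0, 0, 0], [0, 0, 0], 8.5],
  [[0, 0, 0], [0, 0, 0], 8.5],
  [[0, 0, -3], [0, 0, 0], 8.5],
  [[0, 0, -4], [0, 0, 0], 8.5],
  [[-2, 3, -3], [0, 0, 0], 8.5],
  [[-2, 4, -3], [0, 0, 0], 8.5],
  [[0, 3, 0], [0, 0, 0], 8.5],
  [[0, 0, 0], [0, 0, 0], 8.5],
  [[0, 0, 0], [0, 0, 0], 8.5],
])

```text
clock: 6.7
position: [0.5411, -0.2839, 0.4233]
tool_rot: [-3.141, 0.0, -0.061]
force: [0.1, 0.4, 0.4]
grip_width: 0.0849
finger_force: 0.0
```

```bash
python3 - <<'E'
from h import *
p=grab("wrist"); save(p,"w2.png"); s=p["st"]; print(s["clock"],s["position"],s["tool_rot"],s["force"])
q=grab("scene")
for p in (p,q):
  for n,z in {"scan_grip":.142,"spot":.066,"track":0,"dock":0,"probe":.014}.items():
    for d in bot.mark_of(n,p)[:3]: print(n,round(d["p"],2),np.round(d["at"]),np.round(pix2z(p,d["at"],z),3))
E
```

```text
6.7 [ 0.54108067 -0.28393091  0.42333481] [-3.14113429e+00  2.36598485e-04 -6.08992482e-02] [0.12462637 0.42462569 0.36191761]
scan_grip 0.77 [169. 172.] [ 0.587 -0.189  0.142]
spot 0.83 [355. 157.] [ 0.578 -0.311  0.066]
dock 0.69 [309. 354.] [ 0.346 -0.254  0.   ]
probe 0.72 [412. 344.] [ 0.362 -0.37   0.014]
probe 0.55 [408. 272.] [ 0.449 -0.364  0.014]
probe 0.64 [389. 367.] [ 0.348 -0.37   0.014]
```

View pics/w2.png

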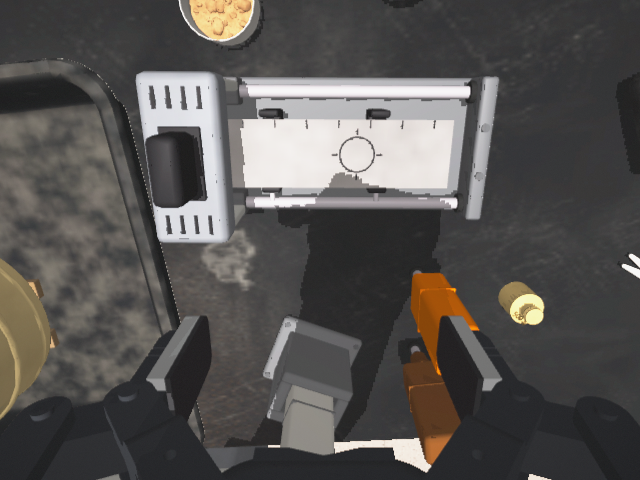

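The ring shows at (357,155) in the wrist picture and the head is home at the left end. The dock, at (310,370), is turned about -0.4 rad. I'm going above the probe for a closer look.

Emit:
arm_command([
  [[-3.3, -0.2, 0.3], [0, 0, 0], 8.5],
  [[-3.3, -0.2, 0.3], [0, 0, 0], 8.5],
  [[-3.3, -0.3, 0.3], [0, 0, 0], 8.5],
  [[-3.3, -0.3, 0.4], [0, 0, 0], 8.5],
  [[-3.3, -0.2, 0.4], [0, 0, 0], 8.5],
  [[-3.2, -0.2, 0.3], [0, 0, 0], 8.5],
  [[0, 0, 0], [0, 0, 0.12], 8.5],
  [[0, 0, 0], [0, 0, 0.12], 8.5],
  [[0, 0, 0], [0, 0, 0.12], 8.5],
  [[0, 0, 0], [0, 0, 0], 8.5],
  [[0, 0, 0], [0, 0, 0], 8.5],
])

```text
clock: 8.4
position: [0.3455, -0.258, 0.4036]
tool_rot: [3.142, -0.0, -0.416]
force: [0.5, -0.4, 1.1]
grip_width: 0.0847
finger_force: 0.0
```

```bash
python3 - <<'E'
from h import *
p=grab("wrist"); save(p,"w3.png"); s=p["st"]; print(s["clock"],s["position"],s["tool_rot"])
for n,z in {"dock":0,"probe":.014,"spot":.066}.items():
    for d in bot.mark_of(n,p)[:3]: print(n,round(d["p"],2),np.round(d["at"]),np.round(pix2z(p,d["at"],z),3))
print(bot.find_in("probe",p))
E
```

```text
8.4 [ 0.34545941 -0.25800756  0.40361469] [ 3.14155983e+00 -1.60127999e-04 -4.16361933e-01]
dock 0.89 [323. 189.] [ 0.347 -0.257  0.   ]
probe 0.84 [324. 194.] [ 0.345 -0.258  0.014]
probe 0.67 [440. 132.] [ 0.355 -0.372  0.014]
probe 0.66 [404.  31.] [ 0.442 -0.371  0.014]
[{'rect': [287.7, 190.0, 71.5, 85.5], 'p': 0.92}, {'rect': [390.7, 3.1, 105.8, 50.6], 'p': 0.73}, {'rect': [426.7, 108.8, 122.9, 82.4], 'p': 0.6}]
```

View pics/w3.png

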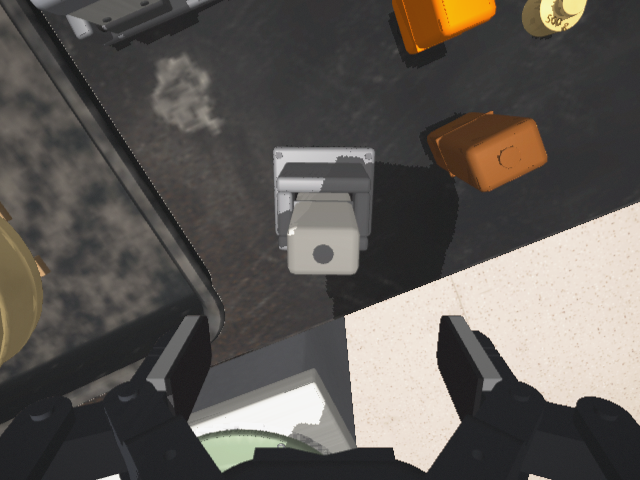

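The white probe's top is centred at (323,253), square to the gripper and directly under the TCP. I'm lowering to grasp it.

Emit:
arm_command([
  [[0, 0, 3.5], [0, 0, 0], 8.5],
  [[0, 0, 3.5], [0, 0, 0], 8.5],
  [[0, 0, 3], [0, 0, 0], 8.5],
  [[0, 0, 2.3], [0, 0, 0], 8.5],
  [[0, 0, 0], [0, 0, 0], 8.5],
  [[0, 0, 0], [0, 0, 0], 5.5],
  [[0, 0, 0], [0, 0, 0], 3],
  [[0, 0, 0], [0, 0, 0], 3],
  [[0, 0, 0], [0, 0, 0], 3],
  [[0, 0, 0], [0, 0, 0], 3],
  [[0, 0, 0], [0, 0, 0], 3],
], newtons=50)

```text
clock: 9.75
position: [0.3457, -0.2582, 0.2817]
tool_rot: [3.141, -0.002, -0.42]
force: [-1.1, 0.7, 11.7]
grip_width: 0.0416
finger_force: 49.7
```

Emit:
arm_command([
  [[0, 0, -1], [0, 0, 0], 3],
  [[0, 0, -2], [0, 0, 0], 3],
  [[0, 0, -3], [0, 0, 0], 3],
  [[0, 0, -3], [0, 0, 0], 3],
  [[0, 0, -3], [0, 0, 0], 3],
  [[0, 0, -2], [0, 0, 0], 3],
  [[0, 0, 0], [0, 0, 0], 3],
  [[0, 0, 0], [0, 0, 0], 3],
  [[0, 0, 0], [0, 0, 0], 3],
  [[0, 0, 0], [0, 0, 0], 3],
])

```text
clock: 10.75
position: [0.3452, -0.258, 0.4197]
tool_rot: [-3.141, 0.002, -0.42]
force: [0.1, 0.3, -2.6]
grip_width: 0.0416
finger_force: 51.8
```

```bash
python3 - <<'E'
from h import *
w=grab("wrist"); save(w,"w4.png"); p=grab("scene"); q=grab("side"); save(q,"s4.png"); s=w["st"]; print(s)
for n in ["nozzle_tip","spot","probe"]:
  for k in (w,p,q):
    for d in bot.mark_of(n,k)[:3]: print(n,round(d["p"],2),np.round(d["at"],1), np.round(pix2z(k,d["at"],.066 if n=="spot" else s["position"][2]-.155-.111),4))
# ring by eye in w2: pose then
w["st"]=dict(position=[0.54108,-0.28393,0.42333],tool_rot=[-3.14113,2.4e-4,-.0609])
print("ring w2",pix2z(w,(357,155),.066))
a=w["frame"][:, :]; c=np.hstack([a[200:480,180:470],q["frame"][130:410,330:620]]); cv2.imwrite("pics/c4.png",cv2.cvtColor(c,cv2.COLOR_RGB2BGR))
E
```

```text
{'clock': 10.75, 'qpos': array([ 0.48233024,  0.19199762,  0.02508821,  2.06415086, -0.00613394,
        0.88716914, -1.48015755]), 'qd': array([-2.63037379e-05,  9.11181892e-05, -3.31529553e-04, -4.34264882e-03,
        6.33821950e-04,  2.74593808e-03,  7.92555797e-04]), 'joint_efforts': array([ 1.50378729e-02, -5.65304089e+01,  1.28219973e+00, -3.45344889e+01,
        1.62593869e-02,  5.04430180e-03,  1.07155560e-03]), 'position': array([ 0.34520803, -0.25798681,  0.41974074]), 'tool_rot': array([-3.14148027e+00,  1.65327824e-03, -4.20200959e-01]), 'force': array([ 0.055476  ,  0.34352684, -2.60248825]), 'moment': array([-0.02831163, -0.02517836,  0.03714488]), 'finger_force': 51.802255511283875, 'grip_width': 0.04158599555110036}
nozzle_tip 0.61 [321.3 243.6] [ 0.3433 -0.2548  0.1537]
nozzle_tip 0.38 [402.9  30. ] [ 0.4352 -0.3433  0.1537]
nozzle_tip 0.45 [448.3 246.2] [ 0.3514 -0.2547  0.1537]
nozzle_tip 0.42 [431.2 258.8] [ 0.3828 -0.2183  0.1537]
nozzle_tip 0.42 [389.1 252.2] [ 0.4566 -0.2256  0.1537]
spot 0.94 [328.  248.9] [ 0.5751 -0.3109  0.066 ]
probe 0.79 [432.7 126.7] [ 0.382  -0.3415  0.1537]
probe 0.59 [322.8 240.6] [ 0.3448 -0.2565  0.1537]
probe 0.56 [398.2  33.1] [ 0.4349 -0.3405  0.1537]
probe 0.96 [449.9 245.7] [ 0.3484 -0.2564  0.1537]
probe 0.73 [388.6 257.1] [ 0.4571 -0.2131  0.1537]
probe 0.72 [433.  261.3] [ 0.3798 -0.2124  0.1537]
ring w2 [ 0.57905741 -0.31228219  0.066     ]
```

View pics/c4.png

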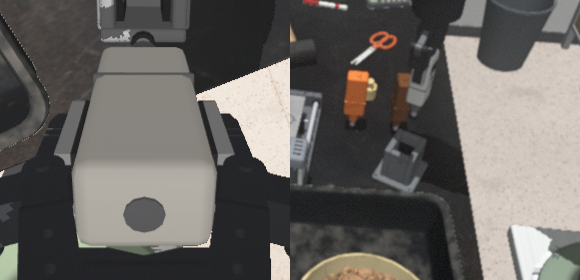

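The probe is out and held upright; the dock is empty in the side crop. I'm moving over the ring.

Emit:
arm_command([
  [[2.4, -0.4, 0], [0, 0, 0], 3],
  [[3.5, -0.7, 0], [0, 0, 0], 3],
  [[3.5, -0.7, 0], [0, 0, 0], 3],
  [[3.5, -0.7, 0], [0, 0, 0], 3],
  [[3.5, -0.7, 0], [0, 0, 0], 3],
  [[3.5, -0.7, 0], [0, 0, 0], 3],
  [[3.5, -0.7, 0], [0, 0, 0], 3],
  [[0, 0, 1], [0, 0, 0], 3],
  [[0, 0, 2], [0, 0, 0], 3],
  [[0, 0, 2], [0, 0, 0], 3],
  [[0, 0, 1], [0, 0, 0], 3],
  [[0, 0, 0], [0, 0, 0], 3],
  [[0, 0, 0], [0, 0, 0], 3],
])

```text
clock: 12.65
position: [0.5778, -0.3117, 0.3612]
tool_rot: [3.142, -0.0, -0.42]
force: [0.0, -0.1, -3.0]
grip_width: 0.0414
finger_force: 51.6
```

```bash
python3 - <<'E'
from h import *
w=grab("wrist"); p=grab("scene"); q=grab("side"); s=w["st"]; print(s["clock"],s["position"],s["tool_rot"],s["force"])
zt=s["position"][2]-.2677; X=[*s["position"][:2],zt]; print("tip expect",X)
for n in ["nozzle_tip","spot"]:
  for k,nm in ((w,"w"),(p,"sc"),(q,"si")):
    print(nm,n,"proj",np.round(proj(k,X if n=="nozzle_tip" else [.578,-.311,.066]),1))
    for d in bot.mark_of(n,k)[:2]: print("  ",round(d["p"],2),np.round(d["at"],1), np.round(pix2z(k,d["at"],.066 if n=="spot" else zt),4))
f=lambda k,X,h,s: cv2.resize(k["frame"][int(proj(k,X)[1])-h:int(proj(k,X)[1])+h,int(proj(k,X)[0])-h:int(proj(k,X)[0])+h],(390,390),interpolation=cv2.INTER_CUBIC)
c=np.hstack([f(w,[.578,-.311,.066],70,0),f(q,[.578,-.311,.09],40,0)]); cv2.imwrite("pics/c5.png",cv2.cvtColor(c,cv2.COLOR_RGB2BGR))
E
```

```text
12.65 [ 0.57783548 -0.31166997  0.36118862] [ 3.14157398e+00 -4.52290676e-04 -4.20368218e-01] [ 0.04025384 -0.14411081 -3.00787374]
tip expect [np.float64(0.57783547764944), np.float64(-0.31166996637064764), np.float64(0.09348862065503039)]
w nozzle_tip proj [324.7 239. ]
   0.65 [447.7 302.5] [ 0.5036 -0.3679  0.0935]
   0.54 [322.2 241.7] [ 0.5768 -0.3095  0.0935]
sc nozzle_tip proj [309.9 253.9]
si nozzle_tip proj [326.8 238.6]
   0.57 [432.4 259.1] [ 0.3704 -0.2798  0.0935]
   0.54 [323.1 241.5] [ 0.5842 -0.3024  0.0935]
w spot proj [323.6 225.8]
   0.62 [323.1 227.1] [ 0.5773 -0.3103  0.066 ]
   0.58 [325.1 240.8] [ 0.5675 -0.3074  0.066 ]
sc spot proj [309.7 261.1]
si spot proj [326.6 248.7]
   0.63 [327.3 248. ] [ 0.5768 -0.3134  0.066 ]
   0.31 [312.7 266.7] [ 0.5992 -0.257   0.066 ]
```

View pics/c5.png

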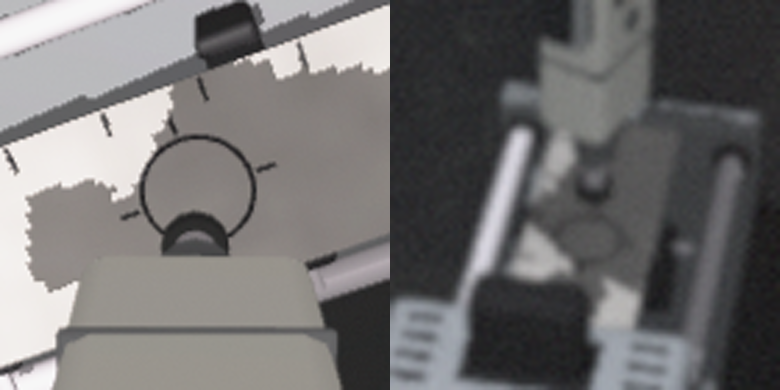

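The probe is over the core, nozzle at about (325,238) and ring centre about (324,223) in the wrist frame. That is consistent with alignment to within 2–3 mm along tool x. I'm nudging +2.5 mm and descending.

Emit:
arm_command([
  [[0.25, 0, 0.5], [0, 0, 0], 3],
  [[0, 0, 0.7], [0, 0, 0], 3],
  [[0, 0, 0.5], [0, 0, 0], 3],
  [[0, 0, 0.3], [0, 0, 0], 3],
  [[0, 0, 0], [0, 0, 0], 3],
  [[0, 0, 0], [0, 0, 0], 3],
])

```text
clock: 13.7
position: [0.5801, -0.3126, 0.3406]
tool_rot: [3.142, -0.0, -0.42]
force: [-0.0, 0.2, -2.1]
grip_width: 0.0419
finger_force: 51.6
```

```bash
python3 - <<'E'
from h import *
w=grab("wrist"); q=grab("side"); s=w["st"]; print(s["clock"],s["position"],s["tool_rot"],s["force"])
f=lambda k,X,h,s: cv2.resize(k["frame"][int(proj(k,X)[1])-h:int(proj(k,X)[1])+h,int(proj(k,X)[0])-h:int(proj(k,X)[0])+h],(390,390),interpolation=cv2.INTER_CUBIC)
c=np.hstack([f(w,[.578,-.311,.066],50,0),f(q,[.578,-.311,.08],30,0)]); cv2.imwrite("pics/c6.png",cv2.cvtColor(c,cv2.COLOR_RGB2BGR))
E
```

```text
13.7 [ 0.58009864 -0.31257948  0.34059518] [ 3.14158472e+00 -3.20207314e-05 -4.20227116e-01] [-0.01949153  0.15341967 -2.13619218]
```

View pics/c6.png

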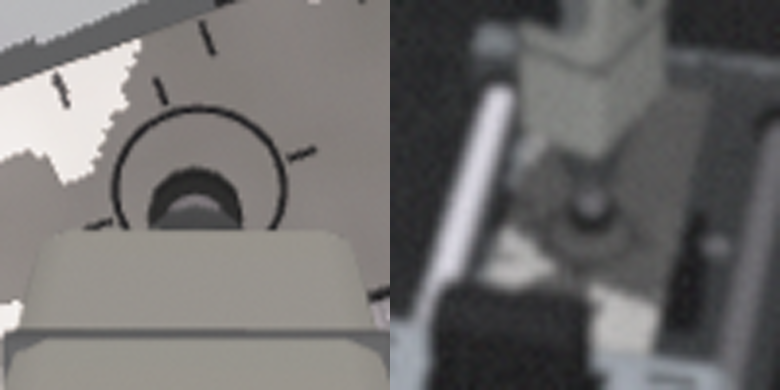

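The ring is centred at about crop x 200 and the tip at 195, so the tip will land within about 1 mm of centre. I'm descending gently.

Emit:
arm_command([
  [[0.1, 0.05, 0.2], [0, 0, 0], 3],
  [[0, 0, 0.2], [0, 0, 0], 3],
  [[0, 0, 0.2], [0, 0, 0], 3],
  [[0, 0, 0.1], [0, 0, 0], 3],
  [[0, 0, 0], [0, 0, 0], 3],
  [[0, 0, 0], [0, 0, 0], 3],
])

```text
clock: 14.4
position: [0.5808, -0.3134, 0.3337]
tool_rot: [-3.142, 0.0, -0.42]
force: [-0.5, -0.0, -0.8]
grip_width: 0.0416
finger_force: 51.8
```

Emit:
arm_command([
  [[0, 0, 0.1], [0, 0, 0], 3],
  [[0, 0, 0.1], [0, 0, 0], 3],
  [[0, 0, 0.1], [0, 0, 0], 3],
  [[0, 0, 0], [0, 0, 0], 3],
  [[0, 0, 0], [0, 0, 0], 3],
  [[0, 0, 0], [0, 0, 0], 3],
])

```text
clock: 15.0
position: [0.5808, -0.3134, 0.3306]
tool_rot: [-3.142, -0.0, -0.42]
force: [-0.8, -0.2, 1.5]
grip_width: 0.0414
finger_force: 52.0
```

Emit:
arm_command([
  [[0, 0, 0.1], [0, 0, 0], 3],
  [[0, 0, 0.1], [0, 0, 0], 3],
  [[0, 0, 0], [0, 0, 0], 3],
  [[0, 0, 0], [0, 0, 0], 3],
  [[0, 0, 0], [0, 0, 0], 3],
  [[0, 0, 0], [0, 0, 0], 3],
  [[0, 0, 0], [0, 0, 0], 3],
])

```text
clock: 15.7
position: [0.5808, -0.3134, 0.3286]
tool_rot: [-3.142, -0.0, -0.42]
force: [-0.9, 0.5, 3.4]
grip_width: 0.0419
finger_force: 52.1
```

```bash
python3 - <<'E'
from h import *
w=grab("wrist"); q=grab("side"); s=w["st"]; print(s["clock"],s["position"],s["tool_rot"],s["force"])
f=lambda k,X,h,s: cv2.resize(k["frame"][int(proj(k,X)[1])-h:int(proj(k,X)[1])+h,int(proj(k,X)[0])-h:int(proj(k,X)[0])+h],(390,390),interpolation=cv2.INTER_CUBIC)
c=np.hstack([f(w,[.580,-.312,.066],50,0),f(q,[.580,-.312,.10],50,0)]); cv2.imwrite("pics/c7.png",cv2.cvtColor(c,cv2.COLOR_RGB2BGR))
E
```

```text
15.7 [ 0.58080737 -0.31341287  0.32858711] [-3.14153791e+00 -7.44505383e-05 -4.20209073e-01] [-0.92064244  0.51143413  3.38991178]
```

View pics/c7.png

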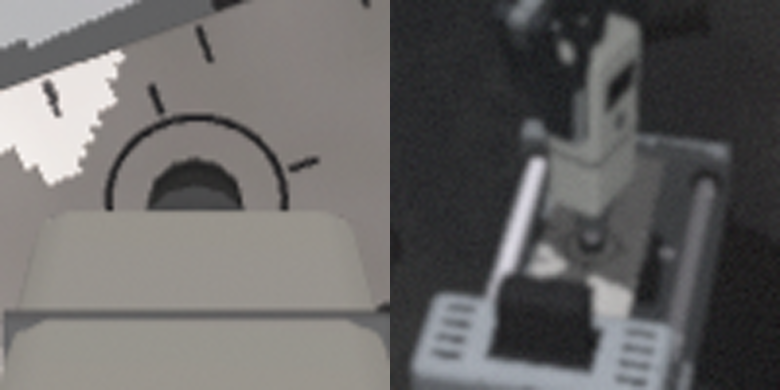

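The tip is centred in the ring: equal side margins, front gap about 36 px against about 36 expected. The press is about 5 mm and 6 N.

```bash
python3 -c "
from workcell import bot
print(bot.job_done())"
```

```text
the job is handed in; nothing more can be done
None
```

I've handed the job in; no verdict came back: the scan head is home at its left stop, and the probe is held upright and centred in the ring, with the nozzle pressed in about 5 mm at roughly 6 N by my measurements.

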